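# Work the combination lock of a tool box

### The arm

A 6-joint arm with a two-finger parallel gripper is mounted at the origin on a cart in front of the work surface, level with it; the furniture and walls round the work are solid. World frame = base frame: x ahead of the robot, y to its left, z up, the work surface at z = 0. Lengths are in m, angles in rad, forces in N, time in s.
With the tool pointing down it reaches from about 0.3 to 0.775 m from the base axis. Payload 14.6 kg.
Tool frame: the origin (TCP) lies at the very end of the fingers, on their centre line; the grasp point (between the pads) lies 19 mm behind it; z points along the fingers, y is the line along which they close (so a half turn about z gives the same grasp; the last joint's range is limited). The gripper opens to 94 mm and grips with 3 to 60 N. Pads are 16 mm wide; open, the fingers measure 119 mm over their backs; the gripper's body (75 mm by 177 mm) begins 78 mm behind the grasp point.
Start: joints at [-1.346, 0.3, 1.521, -0, 1.321, -0.067], TCP at [0.158, -0.527, 0.171] pointing down, gripper open.
Joint ranges: [-3.03, 3.03], [-0.79, 2.21], [0.23, 2.52], [-1.04, 4.18], [0, 3.07], [-2.55, 2.55]. Speed limits (rad/s): [2.22, 2.22, 2.57, 3.14, 3.14, 3.14].

### API

Orientations are given as [roll, pitch, yaw] about the fixed x, y, z axes, in that order (R = Rz(yaw) Ry(pitch) Rx(roll)).
In Python, from station import ctrl gives the robot as it stands.
- The arm moves only by the tool move_arm, never from a script. Its argument "increments" is a list of rows, each a list of 7 numbers: the opening, from 0 (shut) to 1 (fully open), then the shift along the tool's x, y, z in units of 50 mm (1.0 is 50 mm), then the turn, a rotation vector about the tool's x, y, z in rad. In form: [[claw, tx, ty, tz, rx, ry, rz], ...]. A call has 1 to 20 rows; each row shifts and turns the commanded pose from where the row before left it, along the tool's axes as they then stand; what a row does not reach is not made up. A row lasts 1/10 s, in which the tool goes at most 50 mm and 8.59 degrees, less where a joint would pass 70% of its speed; a pose out of reach is approached as far as the arm can. A call is refused whole if a number of a shift passes 1 or a number of a turn 0.15, either way. A call with a gripper value outside its range is refused whole. The fingers move at their own pace and stop on an object; "force" is the grip in N (left out, the last holds). Time passes only in rows, so rows that do not move let the fingers close. It gives the time, the measured TCP pose, the force, the opening and the grip force at its end, in the units of the state.
- ctrl.get_obs(): the state, without advancing time (a new reading comes with each control period).
- ctrl.camera(name): name is "side" or "top"; returns a dict with "color" (400x640x3 uint8, blue, green, red), "K" (3x3 intrinsics, pixels), "distortion" ([k1, k2, p1, p2, k3] as OpenCV has them; the pictures are not rectified), "pose" (4x4, takes a point from camera to world coordinates). Camera axes: x right, y down, z forward; pixel columns grow to the right and rows downward; lengths in m; the calibration is good to about 2 mm. A picture is of the moment at which its call begins. There is no depth.
- ctrl.hand_in(): hands the job in; it is judged then, once.
Trained networks look in a picture, given as the dict that the camera call returned (one of the last four; its "shot" number tells which), for a name from the list of things; names that differ only in an ending like _2 or _b are one class to them, and where a whole thing is asked for, a point or a joint stands for the part that bears it (a point fixed in the world has none). Each returns a list of dicts, best first, with "conf" (0 to 1); they miss things now and then, are a little off and sometimes report something else, mostly with a low value. They report only what shows in the picture. A call takes as long as a camera call.
- ctrl.cut_out(name, picture): "mask" (400x640 bool, what is visible of it) and "centre" ([row, column] in pixels, amid what is visible of it).
The state is a dict: "time_s": time; "qpos": joint angles; "joint_vel": joint speeds; "tau": joint torques, N m; "ee_pos": TCP position; "eef_rot": TCP orientation; "force": force on the tool from outside, world axes, zero at the start; "moment": the same for the moment, N m; "grip_width": finger opening in m; "grip_force": force on a finger pad.
Only numpy, scipy, OpenCV 4.12 (cv2) and the standard library are available. Lean on these libraries where they do the work, as an engineer would, in place of code of your own. Each camera call takes 0.05 s, during which the arm holds its last target. There are 200 camera calls.

### The job

Unlock the grey tool box. Turn the black dial right (clockwise) to the second mark after the double mark and not beyond it, then turn it left, back past the double mark, until you feel it meet the catch, which lies anywhere between the eleventh and the ninth mark, and press on gently through the catch's drag until it comes up firm, without forcing it. Then slide the bolt fully back out of its keeper, towards the dial, and leave the things lying on and around the box where they are.

Things in the scene. Friction and masses are not known exactly. Their poses are not given: they have to be found in the camera images.
- lock_box: Flat grey steel box 344 x 154 x 65 mm high, fixed to the worktop. Origin: centre of its underside; x to its far side (away from the robot at yaw 0), y along its length to the dial end, z up. Dial axis vertical at x 0, y +105 mm; bolt along y at x 0; the top's right 130 mm (y below -40 mm) is the lid, which stays shut.
- dial (a joint): Angle of the dial, rad, positive clockwise seen from above; 0 with the pointer at the double mark on the box's +x side. 12 even marks (0.524 apart), counted clockwise: mark 2 at +1.047, mark 10 at -1.047. Friction 0.04 N m; stays where left. Clockwise it takes a hidden wheel along, left behind when it turns back: the bolt passes only if the farthest clockwise point was mark 2 within 0.13 rad.
- dial_grip (a point): On the dial's axis at the height to grip its round black knob: 36 mm across, 36 mm tall, top 109 mm above the worktop and 13 mm above this point. A skirt 60 mm across lies below, its top 23 mm under this point. x along the pointer, z up.
- dial_pointer (a point): Outer end of the pointer, a light 3 mm line on the skirt, 42 mm from the axis. Turned left, the dial meets a hidden catch between -0.60 and -1.30 rad; it differs each time and must be felt. Pushing it takes 0.16 N m in all for 0.10 rad, then its end gives 8 N m/rad. Pushed 0.07 rad or more it stays and frees the bolt. Over 0.37 N m bends it.
- bolt (a joint): Travel of the bolt, m: 0 shot into its keeper on the lid, 0.028 fully drawn back; it slides along the box's +y, towards the dial, with 2 N of friction and stays where it is left. While locked it stops at about 0.002 to 0.004.
- bolt_grip (a point): Centre of the bolt's upright black handle, 16 mm in diameter and 36 mm tall, top 125 mm above the worktop, this point 13 mm below its top (the handle stands on a 10 mm stem). Guides whose tops are 24 mm below this point stand 19 mm to the -y side and 42 mm to the +y side of it when the bolt is shot.
- offcut_2: Small pale wood block 60 x 28 x 28 mm lying loose on the box's lid; origin under its centre.
- tape_grey: Grey tape measure 63 x 31 x 52 mm, loose on the worktop; origin under its centre.
- wax_tin: Round green tin 68 mm in diameter, 24 mm high, loose on the worktop.
- sanding_block: Sanding block 111 x 62 x 31 mm, loose on the worktop.
- solder_spool: Small spool 52 mm in diameter, 38 mm high, standing loose on the worktop.

How it is judged:
On the way, in this order (a step that is already met when the one before it is completed fails the run):
1. the dial turned clockwise to mark 2 (within 0.13 rad) (value of joint dial between 0.917 and 1.177 rad), for 0.1 s.
2. the dial turned back anticlockwise to where the catch lies, more than 0.60 rad past the double mark, with the bolt still shot (value of joint dial below -0.6 rad and value of joint bolt below 0.006 m), for 0.1 s.
At the end, for the whole second after the job is handed in: The bolt is drawn back by at least 24 of its 28 mm and the dial is left anticlockwise of the double mark (more than 0.5 rad) (value of joint bolt above 0.024 m and value of joint dial below -0.5 rad); the robot touches nothing.
It fails at once if the dial is turned more than 0.15 rad beyond mark 2 (value of joint dial above 1.197 rad).
It fails at once if the dial is forced against the catch (over 11 N at the lock work, about 0.37 N m on the dial) (contact force between dial and lock_box above 11 N).
It fails at once if one of the loose things on or around the box is disturbed (moved over 30 mm) (distance of any of offcut_2, tape_grey, wax_tin, sanding_block, solder_spool from where it was at the start of the episode above 0.03 m).
It also fails if it takes over 72 s, if anything falls off the work surface, if the arm or the gripper's body presses on something with over 40 N, if the wrist force passes 120 N, or if a joint passes its speed limit or range.

## Working session

There is one attempt and no reset: what is moved stays moved. The work goes in short steps, Python scripts to look and compute and a tool call to move; the robot and the scene stay as the last step left them, time stands still between calls to the robot, and variables do not carry over. Pictures are saved under pics/ and viewed, at most 10 in all, crops included, and the job is handed in when it is done.

Besides the shell and the picture viewer there is one more tool, called after "Call:" by a JSON object that holds its "op" and its "data", one argument or row to a line. move_arm: Moves the arm, as the interface text tells. Its arguments: {"type":"object","properties":{"increments":{"type":"array","items":{"type":"array","items":{"type":"number"}}},"force":{"type":"number"}},"required":["increments"]}

```bash
mkdir -p pics; cat > h.py <<'E'
import numpy as np, cv2
from station import ctrl
def ray(c,uv):
    p=cv2.undistortPoints(np.array([[uv]],float),c["K"],np.array(c["distortion"],float))[0,0]
    P=np.array(c["pose"]);return P[:3,3],P[:3,:3]@np.array([p[0],p[1],1.])
def atz(c,uv,z):
    o,d=ray(c,uv);return o+d*(z-o[2])/d[2]
def proj(c,X):
    P=np.linalg.inv(np.array(c["pose"]))
    r,_=cv2.Rodrigues(P[:3,:3]);return cv2.projectPoints(np.array(X,float).reshape(-1,1,3),r,P[:3,3],np.array(c["K"],float),np.array(c["distortion"],float))[0][:,0]
E
python3 - <<'E'
from h import *
o=ctrl.get_obs();print(o)
for n in("top","side"):
    c=ctrl.camera(n);cv2.imwrite(f"pics/{n}0.png",c["color"]);print(n,np.array(c["pose"]).round(3).tolist(),np.array(c["K"]).round(1).tolist())
    for t,z in(("lock_box",.065),("dial",.1),("dial_grip",.1),("dial_pointer",.073),("bolt",.11),("bolt_grip",.11),("offcut_2",.09),("tape_grey",.05),("wax_tin",.02),("sanding_block",.03),("solder_spool",.04)):
        for r in ctrl.cut_out(t,c)[:1]:
            y,x=r["centre"];print(t,round(r["conf"],2),[round(x),round(y)],r["mask"].sum(),atz(c,(x,y),z).round(3))
E
```

```text
{'time_s': 0.0, 'qpos': array([-1.34558431e+00,  3.00484760e-01,  1.52158327e+00,  1.23356579e-05,
        1.32067226e+00, -6.65828126e-02]), 'joint_vel': array([ 0.00219766, -0.0004612 , -0.00107268, -0.00161718,  0.00089669,
       -0.0001144 ]), 'tau': array([ 6.90557090e-05, -5.31813741e+01, -3.52735984e+01,  7.08309864e-02,
        2.44117499e-02, -9.20709704e-05]), 'ee_pos': array([ 0.15816296, -0.52645916,  0.17067793]), 'eef_rot': array([-3.14044835e+00, -8.82783336e-05,  2.91791716e-01]), 'force': array([ 0.55082784,  0.46711201, -0.45150897]), 'moment': array([-0.01264025, -0.01191334, -0.03514945]), 'grip_force': 0.0, 'grip_width': 0.09420658913968141}
top [[-0.009, -0.991, 0.131, 0.38], [-1.0, 0.009, 0.001, 0.113], [-0.002, -0.131, -0.991, 1.248], [0.0, 0.0, 0.0, 1.0]] [[446.1, 0.0, 317.1], [0.0, 446.1, 197.1], [0.0, 0.0, 1.0]]
lock_box 0.9 [332, 190] 6834 [0.556 0.075 0.065]
dial 0.57 [292, 194] 411 [0.54  0.179 0.1  ]
dial_grip 0.89 [295, 196] 407 [0.536 0.171 0.1  ]
dial_pointer 0.87 [296, 197] 383 [0.537 0.169 0.073]
bolt 0.54 [338, 185] 102 [0.563 0.061 0.11 ]
bolt_g
[... 293 characters left out ...]
0.488, 0.565, -0.665, 0.765], [0.003, -0.761, -0.649, 0.765], [0.0, 0.0, 0.0, 1.0]] [[415.9, 0.0, 318.6], [0.0, 415.9, 202.2], [0.0, 0.0, 1.0]]
lock_box 0.97 [316, 230] 6579 [0.54  0.141 0.065]
dial 0.91 [306, 234] 523 [0.535 0.195 0.1  ]
dial_grip 0.88 [308, 234] 471 [0.53  0.193 0.1  ]
dial_pointer 0.85 [310, 238] 491 [0.535 0.177 0.073]
bolt 0.43 [323, 195] 139 [0.562 0.062 0.11 ]
bolt_grip 0.45 [318, 200] 142 [0.563 0.084 0.11 ]
offcut_2 0.86 [325, 180] 302 [ 0.599 -0.016  0.09 ]
tape_grey 0.72 [317, 334] 503 [0.402 0.376 0.05 ]
wax_tin 0.65 [321, 200] 159 [ 0.608 -0.009  0.02 ]
sanding_block 0.96 [236, 339] 1980 [0.543 0.454 0.03 ]
solder_spool 0.61 [333, 160] 250 [ 0.656 -0.174  0.04 ]
```

View pics/top0.png

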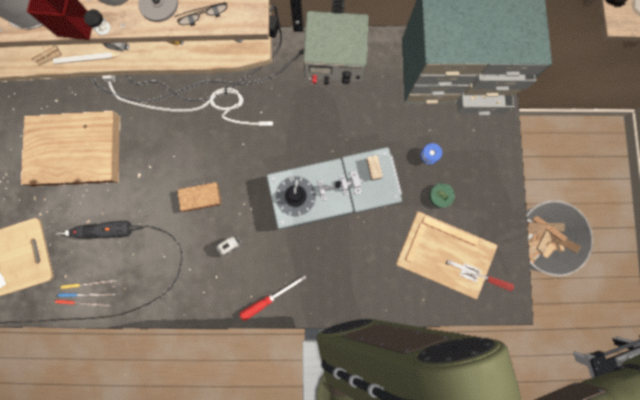

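View pics/side0.png

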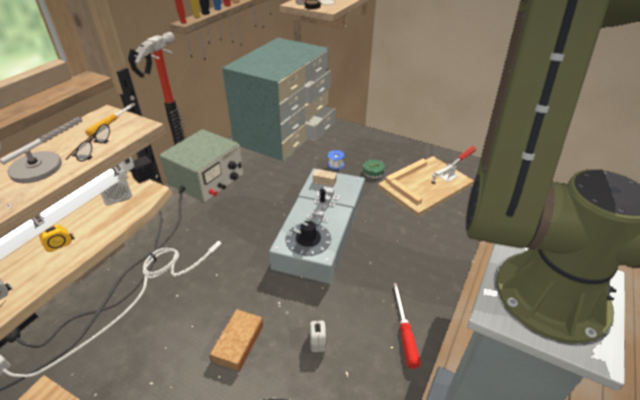

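```bash
cat >> h.py <<'E'
def fitbox():
    from scipy.optimize import minimize
    cs=[];ms=[]
    for n in("top","side"):
        c=ctrl.camera(n);m=ctrl.cut_out("lock_box",c)[0]["mask"].astype(np.uint8)
        h=cv2.convexHull(cv2.findNonZero(m));f=np.zeros((1600,2560),np.uint8);cv2.fillConvexPoly(f,h*4+2,1);cs.append(c);ms.append(f)
    B=np.array([[sx*.077,sy*.172,z] for sx in(-1,1) for sy in(-1,1) for z in(0,.065)])
    def cost(p):
        s=0
        for c,m in zip(cs,ms):
            R=np.array([[np.cos(p[2]),-np.sin(p[2])],[np.sin(p[2]),np.cos(p[2])]])
            X=B.copy();X[:,:2]=B[:,:2]@R.T+p[:2]
            g=np.zeros_like(m);cv2.fillConvexPoly(g,cv2.convexHull((proj(c,X)*4+2).round().astype(np.int32)),1)
            s+=1-(g&m).sum()/(g|m).sum()
        return s
    r=minimize(cost,[.555,.075,.19],method="Nelder-Mead",options=dict(initial_simplex=[[.555,.075,.19],[.565,.075,.19],[.555,.085,.19],[.555,.075,.25]],xatol=1e-4,fatol=1e-5))
    return r.x,r.fun,cs
def bx(p,v):
    c,s=np.cos(p[2]),np.sin(p[2]);return np.array([p[0]+c*v[0]-s*v[1],p[1]+s*v[0]+c*v[1],v[2]])
E
python3 - <<'E'
from h import *
p,f,cs=fitbox();print(p,f)
print("dial",bx(p,(0,.105,.096)))
out=[]
for c in cs:
    im=c["color"]
    u=proj(c,[bx(p,(0,.105,.073))])[0];print(u)
    M=np.array([[6,0,300-6*(u[0]+8 if c is cs[0] else u[0]+5)],[0,6,200-6*(u[1]-3 if c is cs[0] else u[1]-10)]])
    big=cv2.warpAffine(im,M,(800,300 if 0 else 400),flags=cv2.INTER_CUBIC)
    def dot(X,col):
        q=M[:,:2]@proj(c,[X])[0]+M[:,2];cv2.circle(big,tuple(int(v) for v in q),2,col,-1)
    for k in range(12):
        a=k*np.pi/6; dot(bx(p,(.05*np.cos(a),.105-.05*np.sin(a),.065)),(0,0,255) if k else (0,255,0))
    dot(bx(p,(0,.105,.109)),(255,0,255))
    out.append(big[:300] if 0 else big)
cv2.imwrite("pics/z0.png",out[0]);cv2.imwrite("pics/z1.png",out[1])
E
```

```text
[0.56434343 0.06992725 0.22316199] 0.05950380695150437
dial [0.54110543 0.17232352 0.096     ]
[295.27990174 195.27070796]
[308.37127472 235.56231996]
```

View pics/z0.png

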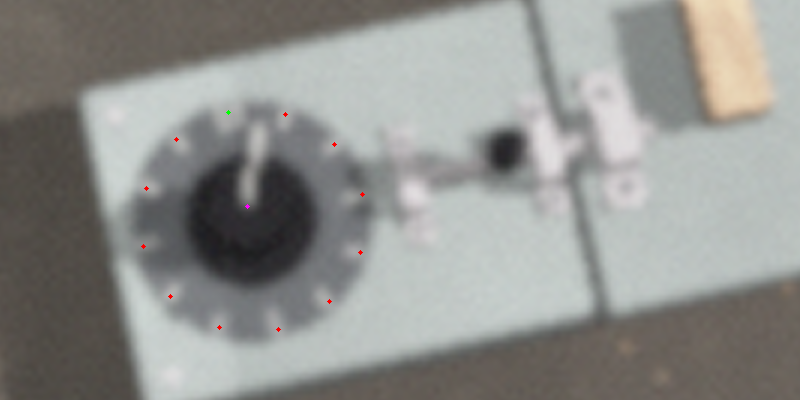

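View pics/z1.png

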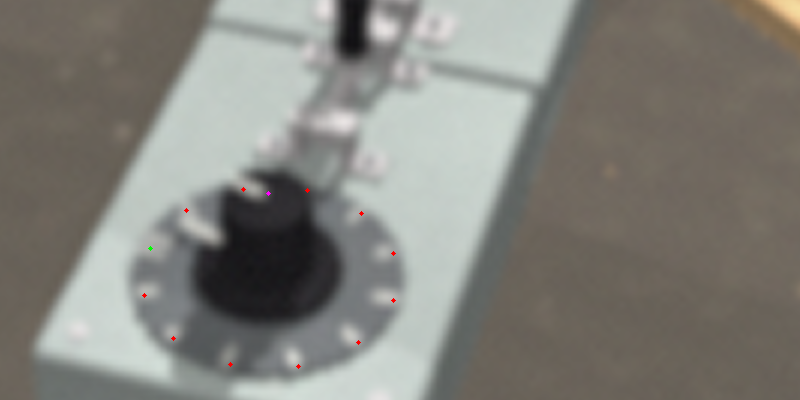

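The pictures show the grey box with the dial at about (295,196) in the top view, its pointer slightly right of the double mark, and the handle at about (338,186). The projected marks (dots) fit the ring. Next, the pointer angle, the handle position and the first move's numbers.

```bash
cat >> h.py <<'E'
PB=np.array([0.5643,0.0699,0.2232])
def tool(v,yaw):  # world shift -> tool shift, pointing down (roll pi)
    c,s=np.cos(yaw),np.sin(yaw);return np.array([c*v[0]+s*v[1],s*v[0]-c*v[1],-v[2]])/.05
def st():
    o=ctrl.get_obs();print("t",round(o["time_s"],2),o["ee_pos"].round(4),o["eef_rot"].round(4),"q",o["qpos"].round(3),"F",o["force"].round(2),"M",o["moment"].round(3),"g",round(o["grip_width"],4),o["grip_force"]);return o
def dialang(c,uv,z=.074):
    X=atz(c,uv,z)-bx(PB,(0,.105,z));return PB[2]-np.arctan2(X[1],X[0]),np.hypot(*X[:2])
E
python3 - <<'E'
from h import *
cs=[ctrl.camera("top"),ctrl.camera("side")]
zs=[(6,np.array([303.28,192.27])),(6,np.array([313.37,225.56]))]
inv=lambda i,x,y:(np.array([x-300,y-200])/6+zs[i][1])
for i,pts in((0,[(260,124),(257,150)]),(1,[(184,215),(215,240)])):
    for q in pts: print(i,dialang(cs[i],inv(i,*q)))
# handle top centre: top (505,150); side base? triangulate w/ cut_out
print("bolt top",atz(cs[0],inv(0,505,150),.12), "expected local")
for c in cs:
    for t in("bolt","bolt_grip"):
        r=ctrl.cut_out(t,c)[0];y,x=r["centre"];X=atz(c,(x,y),.11);d=X[:2]-PB[:2];a=PB[2];print(t,x,y,[np.cos(a)*d[0]+np.sin(a)*d[1],-np.sin(a)*d[0]+np.cos(a)*d[1]])
X=atz(cs[0],inv(0,505,150),.12);d=X[:2]-PB[:2];print([np.cos(a)*d[0]+np.sin(a)*d[1],-np.sin(a)*d[0]+np.cos(a)*d[1]])
o=st();yaw=o["eef_rot"][2]+8*.136
print(yaw,tool(np.array([.541,.172,.171])-o["ee_pos"],yaw))
E
```

```text
0 (np.float64(0.3103165215348957), np.float64(0.04224596627378853))
0 (np.float64(0.29917267989807694), np.float64(0.030471320032827924))
1 (np.float64(0.3207444667186843), np.float64(0.0422621595592699))
1 (np.float64(0.14322756498930136), np.float64(0.024064225553822257))
bolt top [0.56297102 0.06190501 0.12      ] expected local
bolt 336.8 186.9 [np.float64(-0.008727007558269656), np.float64(-0.004852045252844309)]
bolt_grip 372.9 166.6 [np.float64(0.021569829864210126), np.float64(-0.10877413241066666)]
bolt 323.5 198.6 [np.float64(-0.008691782521783554), np.float64(0.007689821208085947)]
bolt_grip 321.7 201.4 [np.float64(-0.0073998796295154405), np.float64(0.019144633884203913)]
[np.float64(-0.003065714972933939), np.float64(-0.007502490878204596)]
t 1.7 [ 0.1582 -0.5267  0.1712] [-3.1416 -0.      0.2918] q [-1.346  0.3    1.521  0.     1.321 -0.067] F [ 0.82 -0.4  -0.06] M [-0.037 -0.024 -0.008] g 0.0938 0.0
1.3797782626329822 [1.51741203e+01 4.86334435e+00 4.86453785e-03]
```

Call:
{"op": "move_arm", "data": {
  "increments": [
    [1,0,0,0,0,0,-0.136],
    [1,0,0,0,0,0,-0.136],
    [1,0,0,0,0,0,-0.136],
    [1,0,0,0,0,0,-0.136],
    [1,0,0,0,0,0,-0.136],
    [1,0,0,0,0,0,-0.136],
    [1,0,0,0,0,0,-0.136],
    [1,0,0,0,0,0,-0.136]
  ]
}}

```text
time_s: 2.5
ee_pos: [0.1582, -0.5267, 0.1713]
eef_rot: [-3.142, -0.0, 1.385]
force: [-0.8, -0.2, 0.9]
grip_width: 0.0941
grip_force: 0.0
```

Call:
{"op": "move_arm", "data": {
  "increments": [
    [1,0.4,0.128,0,0,0,0],
    [1,0.8,0.256,0,0,0,0],
    [1,0.8,0.256,0,0,0,0],
    [1,0.8,0.256,0,0,0,0],
    [1,0.8,0.256,0,0,0,0],
    [1,0.8,0.256,0,0,0,0],
    [1,0.8,0.256,0,0,0,0],
    [1,0.8,0.256,0,0,0,0],
    [1,0.8,0.256,0,0,0,0],
    [1,0.8,0.256,0,0,0,0],
    [1,0.8,0.256,0,0,0,0],
    [1,0.8,0.256,0,0,0,0],
    [1,0.8,0.256,0,0,0,0],
    [1,0.8,0.256,0,0,0,0],
    [1,0.8,0.256,0,0,0,0],
    [1,0.8,0.256,0,0,0,0],
    [1,0.8,0.256,0,0,0,0],
    [1,0.8,0.256,0,0,0,0],
    [1,0.8,0.256,0,0,0,0],
    [1,0.35,0.1,0,0,0,0]
  ]
}}

```text
time_s: 4.5
ee_pos: [0.5402, 0.1738, 0.1708]
eef_rot: [-3.141, -0.0, 1.382]
force: [0.3, -0.7, 0.4]
grip_width: 0.0938
grip_force: 0.0
```

```bash
python3 -c "
from h import *
o=st();print(tool(np.array([.541,.172,.079])-o['ee_pos'],o['eef_rot'][2]))"
```

```text
t 4.5 [0.5402 0.1738 0.1708] [-3.1413e+00 -2.0000e-04  1.3816e+00] q [0.247 0.339 1.47  0.    1.332 0.436] F [ 0.34 -0.75  0.44] M [-0.04  -0.041  0.069] g 0.0938 0.0
[-0.0327594   0.02292686  1.83617025]
```

Call:
{"op": "move_arm", "data": {
  "increments": [
    [1,-0.03,0.02,0.3,0,0,0],
    [1,0,0,0.4,0,0,0],
    [1,0,0,0.4,0,0,0],
    [1,0,0,0.3,0,0,0],
    [0.8,0,0,0.2,0,0,0],
    [0.6,0,0,0.13,0,0,0],
    [0.6,0,0,0.1,0,0,0],
    [0.6,0,0,0,0,0,0]
  ],
  "force": 20
}}

```text
time_s: 5.3
ee_pos: [0.5401, 0.1694, 0.0796]
eef_rot: [-3.141, 0.0, 1.38]
force: [-0.3, -0.3, 0.7]
grip_width: 0.0653
grip_force: 0.0
```

Call:
{"op": "move_arm", "data": {
  "increments": [
    [0.5,0,0,0,0,0,0],
    [0.45,0,0,0,0,0,0],
    [0.4,0,0,0,0,0,0],
    [0.3,0,0,0,0,0,0],
    [0.2,0,0,0,0,0,0],
    [0,0,0,0,0,0,0],
    [0,0,0,0,0,0,0],
    [0,0,0,0,0,0,0],
    [0,0,0,0,0,0,0]
  ]
}}

```text
time_s: 6.2
ee_pos: [0.5401, 0.1694, 0.0797]
eef_rot: [3.142, -0.0, 1.38]
force: [-0.5, -0.0, -0.6]
grip_width: 0.0008
grip_force: 0.0
```

```bash
python3 -c "
from h import *
st();st()
c=ctrl.camera('top');d=ctrl.camera('side')
cv2.imwrite('pics/g0.png',np.hstack([cv2.resize(c['color'][140:240,245:345],(400,400),interpolation=2),cv2.resize(d['color'][180:280,260:360],(400,400),interpolation=2)]))"
```

```text
t 6.2 [0.5401 0.1694 0.0797] [ 3.1416 -0.      1.3798] q [0.239 0.425 1.574 0.    1.142 0.43 ] F [-0.53 -0.05 -0.62] M [-0.015 -0.012 -0.023] g 0.0008 0.0
t 6.2 [0.5401 0.1694 0.0797] [ 3.1416 -0.      1.3798] q [0.239 0.425 1.574 0.    1.142 0.43 ] F [-0.53 -0.05 -0.62] M [-0.015 -0.012 -0.023] g 0.0008 0.0
```

View pics/g0.png

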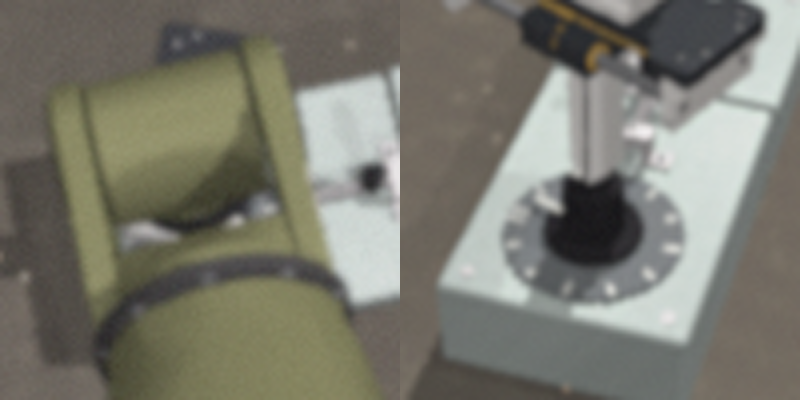

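```bash
python3 - <<'E'
from h import *
d=ctrl.camera('side')
f=lambda X:(proj(d,[X])[0].round(1),((proj(d,[X])[0]-[288,195])*10).round())
for n,X in dict(tcp=(.5401,.1694,.0797),tcp30=(.5401,.1694,.1097),top=bx(PB,(0,.105,.109)),mid=bx(PB,(0,.105,.073)),base=bx(PB,(0,.105,.065))).items(): print(n,f(X))
big=cv2.resize(d['color'][195:255,268:348],(800,600),interpolation=cv2.INTER_CUBIC);big=cv2.convertScaleAbs(big,alpha=2.2,beta=20)
for X in((.5401,.1694,.0797),): 
    q=(proj(d,[X])[0]-[268,195]+.5)*10;cv2.circle(big,tuple(int(v) for v in q),4,(0,0,255),-1)
cv2.imwrite('pics/g1.png',big)
E
```

```text
tcp (array([309.3, 232.9]), array([213., 379.]))
tcp30 (array([309.2, 223.6]), array([212., 286.]))
top (array([308.2, 224.4]), array([202., 294.]))
mid (array([308.4, 235.6]), array([204., 406.]))
base (array([308.4, 238. ]), array([204., 430.]))
```

View pics/g1.png

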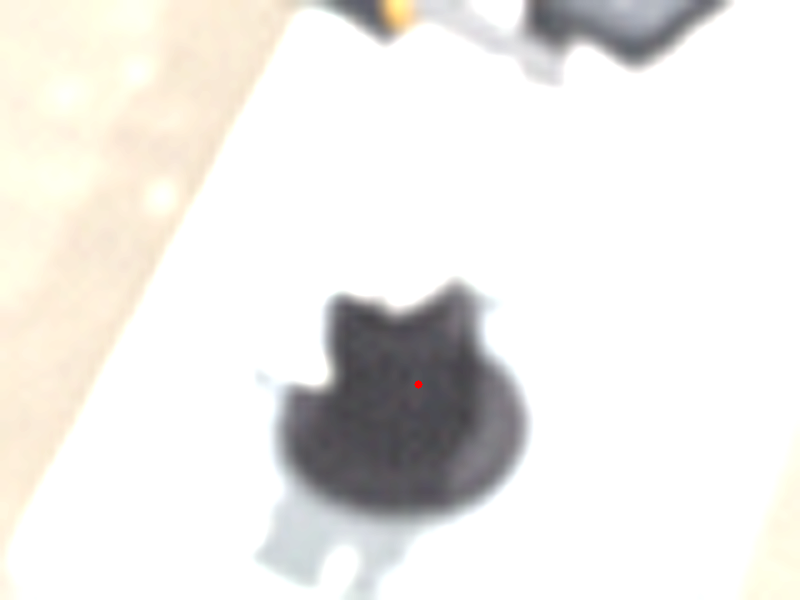

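The side picture shows the fingers closed on the knob's axis (tip near (309,226), reported gap 0.8 mm) and no contact force, which does not fit a 36 mm knob. I'll open the gripper and measure again.

Call:
{"op": "move_arm", "data": {
  "increments": [
    [0.2,0,0,0,0,0,0],
    [0.4,0,0,0,0,0,0],
    [0.6,0,0,0,0,0,0],
    [0.7,0,0,0,0,0,0],
    [0.7,0,0,0,0,0,0]
  ]
}}

```text
time_s: 6.85
ee_pos: [0.5401, 0.1694, 0.0797]
eef_rot: [-3.142, 0.0, 1.38]
force: [-0.3, 0.2, 0.4]
grip_width: 0.037
grip_force: 0.0
```

```bash
python3 - <<'E'
from h import *
st()
d=ctrl.camera('side')
big=cv2.resize(d['color'][180:255,258:358],(800,600),interpolation=cv2.INTER_CUBIC);big=cv2.convertScaleAbs(big,alpha=1.3,beta=10)
for X,col in(((.5401,.1694,.0797),(0,0,255)),((.5401,.1694,.1097),(0,255,255)),(bx(PB,(0,.105,.109)),(255,0,255))):
    q=(proj(d,[X])[0]-[258,180]+.5)*8;cv2.circle(big,tuple(int(v) for v in q),4,col,-1)
cv2.imwrite('pics/g2.png',big)
E
```

```text
t 6.85 [0.5401 0.1694 0.0797] [-3.1415  0.      1.3798] q [0.239 0.425 1.574 0.    1.142 0.43 ] F [-0.31  0.15  0.38] M [-0.028 -0.105 -0.009] g 0.037 0.0
```

View pics/g2.png

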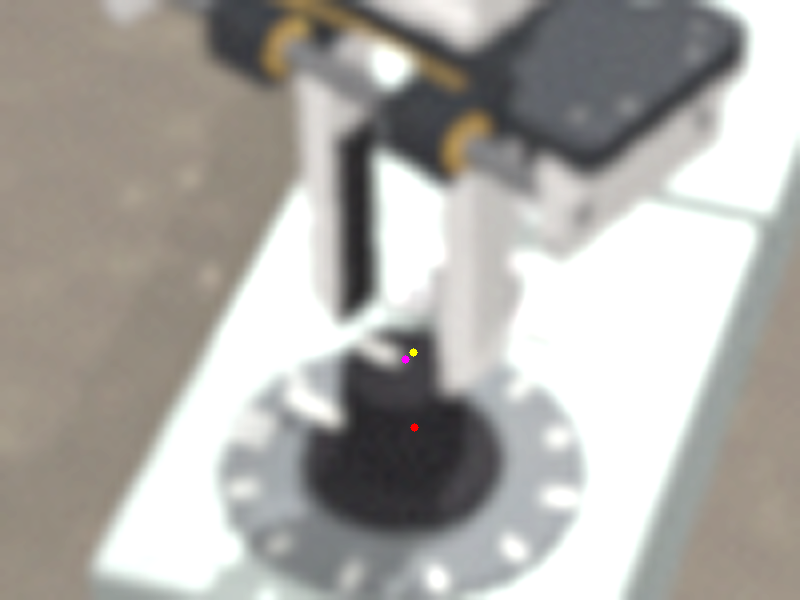

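The finger ends appear about 30 mm above where the reported TCP projects, at (309,224) instead of (309,233), so either the tool or the reported height is off. Touching the bare worktop will settle it.

Call:
{"op": "move_arm", "data": {
  "increments": [
    [0.4,0,0,-0.6,0,0,0],
    [0.4,0,0,-0.6,0,0,0],
    [0.4,-0.15,-0.79,0,0,0,0],
    [0.4,-0.15,-0.79,0,0,0,0],
    [0.4,-0.15,-0.79,0,0,0,0],
    [0.4,-0.15,-0.79,0,0,0,0],
    [0.4,0,0,0.6,0,0,0],
    [0.4,0,0,0.6,0,0,0],
    [0.4,0,0,0.6,0,0,0],
    [0.4,0,0,0.5,0,0,0],
    [0.4,0,0,0.2,0,0,0],
    [0.4,0,0,0,0,0,0]
  ]
}}

```text
time_s: 8.1
ee_pos: [0.3788, 0.1698, 0.0142]
eef_rot: [-3.14, 0.001, 1.38]
force: [-0.2, -0.7, 0.3]
grip_width: 0.0374
grip_force: 0.0
```

Call:
{"op": "move_arm", "data": {
  "increments": [
    [0.4,0,0,0.04,0,0,0],
    [0.4,0,0,0.04,0,0,0],
    [0.4,0,0,0.04,0,0,0],
    [0.4,0,0,0.04,0,0,0],
    [0.4,0,0,0,0,0,0]
  ]
}}

```text
time_s: 8.6
ee_pos: [0.3793, 0.1699, 0.0067]
eef_rot: [3.142, 0.0, 1.38]
force: [-0.5, -0.3, -0.2]
grip_width: 0.0377
grip_force: 0.0
```

```bash
python3 - <<'E'
from h import *
o=st()
d=ctrl.camera('side')
q=proj(d,[o['ee_pos']])[0];q2=proj(d,[o['ee_pos']+[0,0,.03]])[0];print(q,q2)
x,y=int(q[0])-50,int(q[1])-45
big=cv2.resize(d['color'][y:y+75,x:x+100],(800,600),interpolation=cv2.INTER_CUBIC)
for Q,col in((q,(0,0,255)),(q2,(0,255,255))):
    cv2.circle(big,tuple(int(v) for v in (Q-[x,y]+.5)*8),4,col,-1)
cv2.imwrite('pics/g3.png',big);print(x,y)
E
```

```text
t 8.6 [0.3793 0.1699 0.0067] [3.1416 0.     1.3799] q [ 0.333  0.239  2.039 -0.     0.864  0.524] F [-0.5  -0.3  -0.25] M [-0.041 -0.078 -0.006] g 0.0377 0.0
[369.76388038 279.60216415] [370.87479882 271.13677664]
319 234
```

View pics/g3.png

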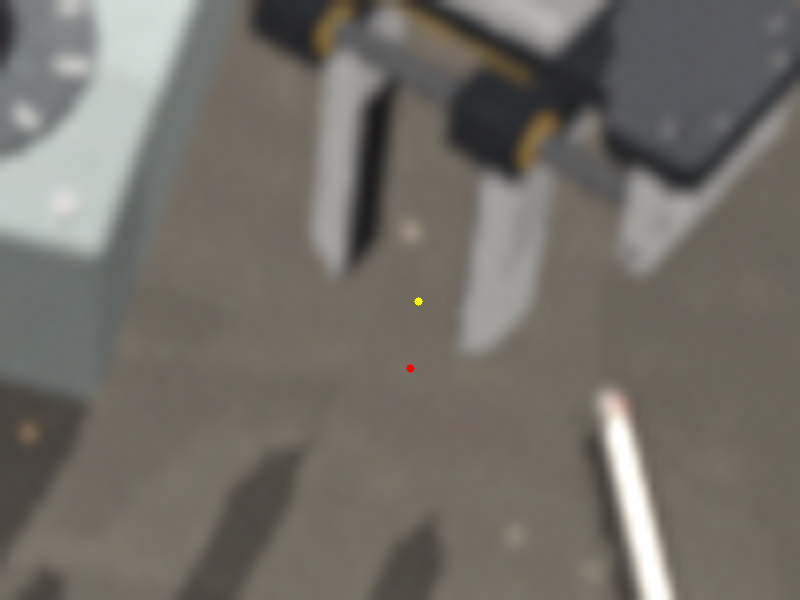

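The shadows stand well clear of the finger ends, so the fingers really are about 25–30 mm above where the state says. I'll go down to touch.

Call:
{"op": "move_arm", "data": {
  "increments": [
    [0.4,0,0,0.08,0,0,0],
    [0.4,0,0,0.08,0,0,0],
    [0.4,0,0,0.08,0,0,0],
    [0.4,0,0,0.08,0,0,0],
    [0.4,0,0,0.04,0,0,0],
    [0.4,0,0,0,0,0,0]
  ]
}}

```text
time_s: 9.25
ee_pos: [0.3791, 0.1699, -0.0116]
eef_rot: [-3.141, 0.0, 1.38]
force: [-0.2, -0.6, -0.0]
grip_width: 0.0377
grip_force: 0.0
```

Call:
{"op": "move_arm", "data": {
  "increments": [
    [0.4,0,0,0.04,0,0,0],
    [0.4,0,0,0.04,0,0,0],
    [0.4,0,0,0,0,0,0]
  ]
}}

```text
time_s: 9.55
ee_pos: [0.3792, 0.1699, -0.0154]
eef_rot: [-3.141, 0.0, 1.38]
force: [-0.7, 0.4, -1.0]
grip_width: 0.038
grip_force: 0.0
```

Call:
{"op": "move_arm", "data": {
  "increments": [
    [0.4,0,0,0.04,0,0,0],
    [0.4,0,0,0.04,0,0,0],
    [0.4,0,0,0,0,0,0]
  ]
}}

```text
time_s: 9.85
ee_pos: [0.3791, 0.1699, -0.0195]
eef_rot: [-3.141, 0.0, 1.38]
force: [0.6, -0.8, 0.8]
grip_width: 0.0376
grip_force: 0.0
```

Call:
{"op": "move_arm", "data": {
  "increments": [
    [0.4,0,0,0.04,0,0,0],
    [0.4,0,0,0.03,0,0,0],
    [0.4,0,0,0,0,0,0]
  ]
}}

```text
time_s: 10.15
ee_pos: [0.3792, 0.1699, -0.023]
eef_rot: [-3.141, 0.0, 1.38]
force: [-0.0, -0.3, 0.5]
grip_width: 0.0377
grip_force: 0.0
```

Call:
{"op": "move_arm", "data": {
  "increments": [
    [0.4,0,0,0.03,0,0,0],
    [0.4,0,0,0.02,0,0,0],
    [0.4,0,0,0,0,0,0]
  ]
}}

```text
time_s: 10.45
ee_pos: [0.3792, 0.1699, -0.0254]
eef_rot: [-3.141, 0.0, 1.38]
force: [0.8, 0.1, 0.0]
grip_width: 0.0377
grip_force: 0.0
```

Call:
{"op": "move_arm", "data": {
  "increments": [
    [0.4,0,0,0.03,0,0,0],
    [0.4,0,0,0.02,0,0,0],
    [0.4,0,0,0,0,0,0]
  ]
}}

```text
time_s: 10.75
ee_pos: [0.3792, 0.1699, -0.0279]
eef_rot: [-3.141, 0.0, 1.38]
force: [-0.2, 0.7, 0.2]
grip_width: 0.038
grip_force: 0.0
```

Call:
{"op": "move_arm", "data": {
  "increments": [
    [0.4,0,0,0.03,0,0,0],
    [0.4,0,0,0.02,0,0,0],
    [0.4,0,0,0,0,0,0]
  ]
}}

```text
time_s: 11.05
ee_pos: [0.3792, 0.1699, -0.0304]
eef_rot: [-3.141, 0.0, 1.38]
force: [-0.2, -0.7, -0.9]
grip_width: 0.0377
grip_force: 0.0
```

```bash
python3 -c "
from h import *
o=st();print(tool(np.array([.541,.172,.05])-o['ee_pos'],o['eef_rot'][2]))"
```

```text
t 11.05 [ 0.3792  0.1699 -0.0304] [-3.1414e+00  1.0000e-04  1.3798e+00] q [ 0.333  0.316  2.056 -0.     0.77   0.524] F [-0.17 -0.73 -0.93] M [-0.062 -0.04   0.012] g 0.0377 0.0
[ 0.65472405  3.16882262 -1.6076828 ]
```

Call:
{"op": "move_arm", "data": {
  "increments": [
    [0.4,0,0,0.03,0,0,0],
    [0.4,0,0,0.02,0,0,0],
    [0.4,0,0,0,0,0,0]
  ]
}}

```text
time_s: 11.35
ee_pos: [0.3792, 0.1699, -0.0329]
eef_rot: [-3.141, 0.0, 1.38]
force: [-0.1, -0.5, 0.0]
grip_width: 0.038
grip_force: 0.0
```

```bash
python3 - <<'E'
from h import *
o=st()
d=ctrl.camera('side')
q=proj(d,[o['ee_pos']+[0,0,.03]])[0]
x,y=int(q[0])-50,int(q[1])-35
big=cv2.resize(d['color'][y:y+75,x:x+100],(800,600),interpolation=cv2.INTER_CUBIC)
for Q,col in((q,(0,255,255)),):
    cv2.circle(big,tuple(int(v) for v in (Q-[x,y]+.5)*8),4,col,-1)
cv2.imwrite('pics/g4.png',big);print(x,y,q)
E
```

```text
t 11.35 [ 0.3792  0.1699 -0.0329] [-3.1413e+00  2.0000e-04  1.3797e+00] q [0.333 0.322 2.056 0.    0.763 0.524] F [-0.08 -0.46  0.03] M [ 0.001 -0.056  0.008] g 0.038 0.0
319 247 [369.4597308  282.25495273]
```

View pics/g4.png

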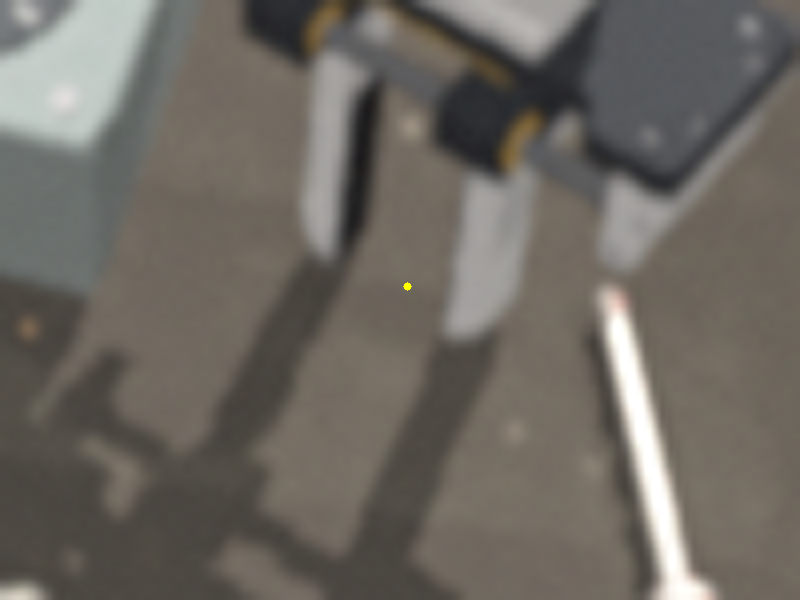

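Call:
{"op": "move_arm", "data": {
  "increments": [
    [0.4,0,0,0.02,0,0,0],
    [0.4,0,0,0.02,0,0,0],
    [0.4,0,0,0,0,0,0]
  ]
}}

```text
time_s: 11.7
ee_pos: [0.3794, 0.17, -0.034]
eef_rot: [3.141, -0.0, 1.38]
force: [-5.4, -2.9, 17.4]
grip_width: 0.0372
grip_force: 8.7
```

```bash
python3 - <<'E'
from h import *
st();d=ctrl.camera('side')
for z in(0,.002):
  for q in((322,262),(350,250),(450,338),(490,325),(390,297)): print(z,q,atz(d,(318.5+q[0]/8,246.5+q[1]/8),z).round(4))
E
```

```text
t 11.7 [ 0.3794  0.17   -0.034 ] [ 3.1415e+00 -1.0000e-04  1.3799e+00] q [ 0.333  0.325  2.056 -0.     0.76   0.524] F [-5.36 -2.94 17.42] M [-0.403  1.063 -0.007] g 0.0372 8.733221171423793
0 (322, 262) [0.4039 0.1763 0.    ]
0 (350, 250) [0.3986 0.1682 0.    ]
0 (450, 338) [0.3603 0.1834 0.    ]
0 (490, 325) [0.3521 0.1735 0.    ]
0 (390, 297) [0.3813 0.1783 0.    ]
0.002 (322, 262) [0.4033 0.1778 0.002 ]
0.002 (350, 250) [0.398  0.1698 0.002 ]
0.002 (450, 338) [0.3598 0.1849 0.002 ]
0.002 (490, 325) [0.3517 0.1751 0.002 ]
0.002 (390, 297) [0.3808 0.1799 0.002 ]
```

Contact is at reported z = -0.0335, so true height = reported + 33.5 mm; the lateral position agrees. I'm going back to the dial with that correction.

Call:
{"op": "move_arm", "data": {
  "increments": [
    [0.7,0,0,-0.4,0,0,0],
    [0.7,0,0,-0.8,0,0,0],
    [0.7,0,0,-0.8,0,0,0],
    [0.7,0,0,-0.9,0,0,0],
    [0.7,0.1,0.5,0,0,0,0],
    [0.7,0.15,0.75,0,0,0,0],
    [0.7,0.15,0.75,0,0,0,0],
    [0.7,0.15,0.75,0,0,0,0],
    [0.7,0.1,0.4,0,0,0,0],
    [0.7,0,0,0,0,0,0]
  ]
}}

```text
time_s: 12.75
ee_pos: [0.5416, 0.1717, 0.1094]
eef_rot: [-3.141, 0.0, 1.379]
force: [-0.4, -0.3, -0.8]
grip_width: 0.0657
grip_force: 0.0
```

```bash
python3 -c "
from h import *
o=st();print(tool(np.array([.541,.172,.045])-o['ee_pos'],o['eef_rot'][2]))"
```

```text
t 12.75 [0.5416 0.1717 0.1094] [-3.1411e+00  3.0000e-04  1.3790e+00] q [ 0.243  0.397  1.54  -0.     1.206  0.434] F [-0.41 -0.31 -0.78] M [-0.003 -0.085  0.1  ] g 0.0657 0.0
[ 0.00343879 -0.01276549  1.28803549]
```

Call:
{"op": "move_arm", "data": {
  "increments": [
    [0.7,0,-0.01,0.3,0,0,0],
    [0.7,0,0,0.4,0,0,0],
    [0.7,0,0,0.3,0,0,0],
    [0.7,0,0,0.2,0,0,0],
    [0.7,0,0,0.08,0,0,0],
    [0.7,0,0,0,0,0,0]
  ],
  "force": 20
}}

```text
time_s: 13.35
ee_pos: [0.5394, 0.1721, 0.0462]
eef_rot: [-3.141, 0.0, 1.38]
force: [0.9, 0.5, 1.0]
grip_width: 0.0657
grip_force: 0.0
```

Call:
{"op": "move_arm", "data": {
  "increments": [
    [0.6,0,0,0,0,0,0],
    [0.5,0,0,0,0,0,0],
    [0.4,0,0,0,0,0,0],
    [0.35,0,0,0,0,0,0],
    [0.25,0,0,0,0,0,0],
    [0.2,0,0,0,0,0,0],
    [0.2,0,0,0,0,0,0]
  ]
}}

```text
time_s: 14.05
ee_pos: [0.5405, 0.172, 0.0466]
eef_rot: [3.14, -0.001, 1.38]
force: [4.8, 0.6, -1.1]
grip_width: 0.0358
grip_force: 20.0
```

```bash
python3 -c "
from h import *
st()"
```

```text
t 14.05 [0.5405 0.172  0.0466] [ 3.1396e+00 -6.0000e-04  1.3796e+00] q [ 0.244  0.467  1.599 -0.     1.074  0.435] F [ 4.78  0.61 -1.11] M [-0.135 -0.876  0.018] g 0.0358 19.997657239437103
```

Call:
{"op": "move_arm", "data": {
  "increments": [
    [0.2,0,0.02,0,0,0,0],
    [0.2,0,0,0,0,0,0.03],
    [0.2,0,0,0,0,0,0.06],
    [0.2,0,0,0,0,0,0.06],
    [0.2,0,0,0,0,0,0.06],
    [0.2,0,0,0,0,0,0.06],
    [0.2,0,0,0,0,0,0.06],
    [0.2,0,0,0,0,0,0.03],
    [0.2,0,0,0,0,0,0]
  ]
}}

```text
time_s: 14.95
ee_pos: [0.54, 0.1721, 0.0466]
eef_rot: [-3.14, 0.0, 1.019]
force: [-4.8, 1.4, 7.1]
grip_width: 0.0357
grip_force: 20.0
```

```bash
python3 - <<'E'
from h import *
st()
d=ctrl.camera('side')
u=proj(d,[bx(PB,(0,.105,.074))])[0]
M=np.array([[8,0,400-8*u[0]],[0,8,300-8*u[1]]])
big=cv2.warpAffine(d['color'],M,(800,600),flags=2);np.save('last.npy',d['color'])
# brightness along the pointer circle on the skirt (r 38, 40 mm) versus dial angle
g=cv2.GaussianBlur(cv2.cvtColor(d['color'],6),(0,0),.5)
A=np.arange(0,1.5,.05)
for r in(.026,.036,.040):
  P=proj(d,[bx(PB,(r*np.cos(a),.105-r*np.sin(a),.074)) for a in A]).astype(np.float32)
  print(r,cv2.remap(g,P[None,:,0].copy(),P[None,:,1].copy(),1)[0])
E
```

```text
t 14.95 [0.54   0.1721 0.0466] [-3.1404e+00  4.0000e-04  1.0188e+00] q [2.440e-01 4.680e-01 1.597e+00 1.000e-03 1.078e+00 7.950e-01] F [-4.82  1.44  7.09] M [ 0.2    1.056 -0.   ] g 0.0357 19.999516904354095
0.026 [ 51  53  56  56  55  55  54  54  53  49  44  39  35  31  34  36  38  41
  42  42  42  43  48  57  78 101 125 143 154 158]
0.036 [122 121 121 122 123 125 127 126 128 138 157 172 183 155 119  75  51  37
  34  38  50  69  93 108 118 124 139 150 155 154]
0.04 [133 126 122 121 123 127 137 148 150 150 153 170 193 192 165 128  87  57
  41  39  55  88 118 134 135 131 143 154 157 156]
```

```bash
python3 - <<'E'
from h import *
cs=[ctrl.camera('side'),ctrl.camera('top')]
A=np.arange(-.2,1.0,.05);print(A.round(2))
for n,c,f in(("side0",cs[0],'pics/side0.png'),("top0",cs[1],'pics/top0.png'),('now',cs[0],None)):
  im=c['color'] if f is None else cv2.imread(f)
  g=cv2.GaussianBlur(cv2.cvtColor(im,6),(0,0),.5)
  for r in(.030,.034,.037,.040):
    P=proj(c,[bx(PB,(r*np.cos(a),.105-r*np.sin(a),.073)) for a in A]).astype(np.float32)
    print(n,r,cv2.remap(g,P[None,:,0].copy(),P[None,:,1].copy(),1)[0])
E
```

```text
[-0.2  -0.15 -0.1  -0.05 -0.    0.05  0.1   0.15  0.2   0.25  0.3   0.35
  0.4   0.45  0.5   0.55  0.6   0.65  0.7   0.75  0.8   0.85  0.9   0.95]
side0 0.03 [ 82  81  82  87  94 108 126 147 163 176 174 160 142 119  96  74  57  43
  39  38  40  41  42  43]
side0 0.034 [114 109 105 102 105 112 128 149 168 180 183 171 154 138 122 108  90  73
  56  47  41  42  44  48]
side0 0.037 [119 117 113 108 106 107 120 140 163 182 183 177 160 141 129 120 111  95
  78  58  49  45  51  65]
side0 0.04 [132 135 134 130 124 118 117 131 153 170 182 181 167 152 135 126 121 113
 100  82  63  58  69  90]
top0 0.03 [ 86  87  87  88  91  99 111 130 150 160 165 154 139 122 109  99  96  95
  94  95  95  96  95  95]
top0 0.034 [110 111 111 109 108 109 119 136 157 170 176 169 154 137 124 117 113 114
 116 115 115 116 115 115]
top0 0.037 [117 120 122 121 119 117 122 134 153 170 176 171 153 138 126 122 120 120
 119 119 119 119 121 121]
top0 0.04 [121 130 137 141 136 132 131 135 146 161 167 161 146 138 133 131 128 125
 122 121 121 121 122 123]
now 0.03 [85 86 88 89 90 91 93 95 93 91 89 87 88 90 87 81 67 52 42 36 37 39 41 42]
now 0.034 [120 119 119 119 119 120 119 119 120 119 116 114 115 123 135 147 136 116
  84  59  38  37  38  41]
now 0.037 [123 124 124 124 123 122 122 122 123 125 127 128 129 133 149 167 183 165
 134  89  59  38  35  39]
now 0.04 [134 137 139 137 134 128 123 121 122 125 132 143 147 147 149 166 188 195
 168 129  83  54  39  37]
```

```bash
python3 - <<'E'
from h import *
for n in('top','side'):
  c=ctrl.camera(n);g=cv2.GaussianBlur(cv2.cvtColor(cv2.imread(f'pics/{n}0.png'),6),(0,0),.5)
  A=np.arange(-.25,.2501,.025)
  for r in(.045,.047):
   o=[]
   for k in range(12):
    P=proj(c,[bx(PB,(r*np.cos(a),.105-r*np.sin(a),.066)) for a in A+k*np.pi/6]).astype(np.float32)
    v=cv2.remap(g,P[None,:,0].copy(),P[None,:,1].copy(),1)[0].astype(float);w=np.clip(v-np.percentile(v,40),0,None)
    o.append(round((w*A).sum()/w.sum(),3))
   print(n,r,o,np.median(o))
E
```

```text
top 0.045 [np.float64(-0.013), np.float64(-0.037), np.float64(-0.013), np.float64(-0.003), np.float64(0.011), np.float64(0.018), np.float64(0.022), np.float64(0.029), np.float64(0.014), np.float64(0.006), np.float64(0.072), np.float64(-0.012)] 0.0085
top 0.047 [np.float64(-0.002), np.float64(-0.011), np.float64(-0.01), np.float64(0.01), np.float64(0.009), np.float64(0.02), np.float64(0.018), np.float64(0.028), np.float64(0.018), np.float64(-0.001), np.float64(0.049), np.float64(-0.008)] 0.0095
side 0.045 [np.float64(0.015), np.float64(-0.072), np.float64(0.066), np.float64(0.171), np.float64(-0.006), np.float64(-0.015), np.float64(-0.007), np.float64(0.006), np.float64(0.031), np.float64(-0.008), np.float64(0.129), np.float64(0.021)] 0.010499999999999999
side 0.047 [np.float64(0.033), np.float64(-0.053), np.float64(0.049), np.float64(0.161), np.float64(-0.021), np.float64(-0.026), np.float64(-0.007), np.float64(0.013), np.float64(0.03), np.float64(-0.026), np.float64(0.109), np.float64(0.022)] 0.017499999999999998
```

Call:
{"op": "move_arm", "data": {
  "increments": [
    [0.2,-0.005,-0.01,-0.006,0,0,0],
    [0.2,0,0,0,0,0,0.04],
    [0.2,0,0,0,0,0,0.06],
    [0.2,0,0,0,0,0,0.06],
    [0.2,0,0,0,0,0,0.06],
    [0.2,0,0,0,0,0,0.06],
    [0.2,0,0,0,0,0,0.06],
    [0.2,0,0,0,0,0,0.03],
    [0.2,0,0,0,0,0,0.015],
    [0.2,0,0,0,0,0,0],
    [0.2,0,0,0,0,0,0]
  ]
}}

```text
time_s: 16.3
ee_pos: [0.5396, 0.1725, 0.0466]
eef_rot: [-3.141, 0.0, 0.635]
force: [-3.0, 3.2, 2.2]
grip_width: 0.0355
grip_force: 20.0
```

```bash
python3 - <<'E'
from h import *
st()
c=ctrl.camera('side');g=cv2.GaussianBlur(cv2.cvtColor(c['color'],6),(0,0),.5)
A=np.arange(.2,1.5,.05);print(A.round(2))
for r in(.034,.037,.040,.042):
    P=proj(c,[bx(PB,(r*np.cos(a),.105-r*np.sin(a),.073)) for a in A]).astype(np.float32)
    print(r,cv2.remap(g,P[None,:,0].copy(),P[None,:,1].copy(),1)[0])
E
```

```text
t 16.3 [0.5396 0.1725 0.0466] [-3.1405e+00  2.0000e-04  6.3490e-01] q [2.440e-01 4.670e-01 1.598e+00 1.000e-03 1.077e+00 1.180e+00] F [-3.01  3.21  2.18] M [0.808 0.707 0.052] g 0.0355 19.998008608818054
[0.2  0.25 0.3  0.35 0.4  0.45 0.5  0.55 0.6  0.65 0.7  0.75 0.8  0.85
 0.9  0.95 1.   1.05 1.1  1.15 1.2  1.25 1.3  1.35 1.4  1.45]
0.034 [120 120 122 125 127 131 131 129 122 119 125 133 139 144 148 152 154 155
 156 157 157 157 157 157 158 158]
0.037 [122 124 128 133 139 143 147 146 144 137 134 140 147 152 155 156 157 157
 157 157 157 157 157 157 157 157]
0.04 [121 124 131 144 152 156 157 156 153 148 139 133 139 146 152 155 156 158
 157 157 157 157 156 157 157 157]
0.042 [120 123 132 146 162 166 163 159 156 149 139 129 127 134 145 153 155 157
 157 157 157 157 157 157 157 157]
```

Call:
{"op": "move_arm", "data": {
  "increments": [
    [0.2,-0.003,-0.01,0,0,0,-0.05],
    [0.2,0,0,0,0,0,-0.1],
    [0.2,0,0,0,0,0,-0.1],
    [0.2,0,0,0,0,0,-0.1],
    [0.2,0,0,0,0,0,-0.1],
    [0.2,0,0,0,0,0,-0.1],
    [0.2,0,0,0,0,0,-0.1],
    [0.2,0,0,0,0,0,-0.1],
    [0.2,0,0,0,0,0,-0.05],
    [0.2,0,0,0,0,0,0],
    [0.2,0,0,0,0,0,0]
  ]
}}

```text
time_s: 17.45
ee_pos: [0.5405, 0.172, 0.0466]
eef_rot: [3.14, -0.0, 1.435]
force: [6.9, -1.2, -3.2]
grip_width: 0.0354
grip_force: 20.0
```

```bash
python3 - <<'E'
from h import *
st()
c=ctrl.camera('side');g=cv2.GaussianBlur(cv2.cvtColor(c['color'],6),(0,0),.5)
A=np.arange(-.2,.8,.05);print(A.round(2))
for r in(.034,.037,.040,.042):
    P=proj(c,[bx(PB,(r*np.cos(a),.105-r*np.sin(a),.073)) for a in A]).astype(np.float32)
    print(r,cv2.remap(g,P[None,:,0].copy(),P[None,:,1].copy(),1)[0])
E
```

```text
t 17.45 [0.5405 0.172  0.0466] [ 3.1396e+00 -1.0000e-04  1.4348e+00] q [ 2.440e-01  4.670e-01  1.598e+00 -1.000e-03  1.074e+00  3.800e-01] F [ 6.85 -1.21 -3.23] M [-0.256 -1.062  0.049] g 0.0354 19.996747970581055
[-0.2  -0.15 -0.1  -0.05 -0.    0.05  0.1   0.15  0.2   0.25  0.3   0.35
  0.4   0.45  0.5   0.55  0.6   0.65  0.7   0.75]
0.034 [107 100  99 102 116 139 163 186 199 199 193 180 169 161 149 135 111  87
  62  47]
0.037 [116 110 107 107 117 132 160 185 198 203 191 178 171 164 160 154 142 118
  91  61]
0.04 [133 134 133 130 128 134 150 171 192 194 187 182 174 171 166 162 157 143
 118  86]
0.042 [147 151 153 149 142 137 141 158 173 179 180 176 179 176 170 164 160 151
 136 100]
```

Call:
{"op": "move_arm", "data": {
  "increments": [
    [0.2,0,0.012,0,0,0,-0.04],
    [0.2,0,0,0,0,0,-0.1],
    [0.2,0,0,0,0,0,-0.1],
    [0.2,0,0,0,0,0,-0.1],
    [0.2,0,0,0,0,0,-0.1],
    [0.2,0,0,0,0,0,-0.1],
    [0.2,0,0,0,0,0,-0.1],
    [0.2,0,0,0,0,0,-0.05],
    [0.2,0,0,0,0,0,-0.03],
    [0.2,0,0,0,0,0,-0.02],
    [0.2,0,0,0,0,0,0]
  ]
}}

```text
time_s: 18.6
ee_pos: [0.5416, 0.1722, 0.0467]
eef_rot: [3.139, 0.001, 2.175]
force: [10.3, 1.6, -5.2]
grip_width: 0.0358
grip_force: 20.0
```

```bash
cat > m.py <<'E'
from h import *
import sys
M=[];F=[]
for i in range(4):
    o=ctrl.get_obs();M.append(o["moment"]);F.append(o["force"])
    if i<3: ctrl.camera("side")
y=o["eef_rot"][2];print("t",round(o["time_s"],2),"yaw",round(y,4),"dial~",round(1.675-(y%(2*np.pi)),3),"Mz",np.round([m[2] for m in M],3),"mean M",np.mean(M,0).round(3),"F",np.mean(F,0).round(1),o["ee_pos"].round(4),"tau6",round(o["tau"][5],4),"q6",round(o["qpos"][5],4))
E
python3 m.py
```

```text
t 18.75 yaw 2.1747 dial~ -0.5 Mz [0.011 0.034 0.031 0.066] mean M [ 0.095 -1.726  0.036] F [10.2  1.3 -5.5] [0.5416 0.1722 0.0466] tau6 0.0201 q6 -0.3602
```

Call:
{"op": "move_arm", "data": {
  "increments": [
    [0.2,-0.012,0.018,0.006,0,0,0],
    [0.2,0,0,0,0,0,-0.02],
    [0.2,0,0,0,0,0,-0.02],
    [0.2,0,0,0,0,0,-0.02],
    [0.2,0,0,0,0,0,-0.02],
    [0.2,0,0,0,0,0,0]
  ]
}}

```text
time_s: 19.35
ee_pos: [0.5417, 0.1722, 0.0466]
eef_rot: [3.141, 0.0, 2.256]
force: [2.4, 1.2, 4.8]
grip_width: 0.0354
grip_force: 20.0
```

```bash
python3 m.py
```

```text
t 19.5 yaw 2.2552 dial~ -0.58 Mz [-0.014  0.041  0.043  0.035] mean M [-0.077 -0.467  0.026] F [2.8 0.4 5.3] [0.5417 0.1722 0.0466] tau6 0.028 q6 -0.4409
```

Call:
{"op": "move_arm", "data": {
  "increments": [
    [0.2,0,0,0.0,0,0,-0.02],
    [0.2,0,0,0,0,0,-0.02],
    [0.2,0,0,0,0,0,0]
  ]
}}

```text
time_s: 19.8
ee_pos: [0.5417, 0.1723, 0.0466]
eef_rot: [3.141, 0.001, 2.296]
force: [3.5, 1.0, 5.5]
grip_width: 0.0352
grip_force: 20.0
```

```bash
python3 m.py
```

```text
t 19.95 yaw 2.2952 dial~ -0.62 Mz [-0.004 -0.001 -0.01   0.121] mean M [-0.04  -0.546  0.027] F [2.6 0.4 5.2] [0.5417 0.1722 0.0466] tau6 0.0287 q6 -0.4809
```

Call:
{"op": "move_arm", "data": {
  "increments": [
    [0.2,0,0,0.0,0,0,-0.02],
    [0.2,0,0,0,0,0,-0.02],
    [0.2,0,0,0,0,0,0]
  ]
}}

```text
time_s: 20.25
ee_pos: [0.5417, 0.1723, 0.0466]
eef_rot: [3.141, 0.001, 2.336]
force: [2.5, 1.0, 5.5]
grip_width: 0.0359
grip_force: 20.0
```

```bash
python3 m.py
```

```text
t 20.4 yaw 2.3356 dial~ -0.661 Mz [-0.002  0.043  0.062  0.002] mean M [ 0.023 -0.67   0.026] F [3.9 1.1 5.3] [0.5418 0.1723 0.0466] tau6 0.0279 q6 -0.5213
```

Call:
{"op": "move_arm", "data": {
  "increments": [
    [0.2,0,0,0,0,0,-0.02],
    [0.2,0,0,0,0,0,-0.02],
    [0.2,0,0,0,0,0,0]
  ]
}}

```text
time_s: 20.7
ee_pos: [0.5418, 0.1723, 0.0466]
eef_rot: [3.14, 0.001, 2.376]
force: [4.9, 1.8, 5.0]
grip_width: 0.0358
grip_force: 20.0
```

```bash
sed -i 's/range(4)/range(2)/;s/i<3/i<1/' m.py; python3 m.py
```

```text
t 20.75 yaw 2.3759 dial~ -0.701 Mz [0.03  0.014] mean M [ 0.134 -0.807  0.022] F [5.2 1.7 5. ] [0.5418 0.1723 0.0466] tau6 -0.0923 q6 -0.5616
```

Call:
{"op": "move_arm", "data": {
  "increments": [
    [0.2,0,0,0,0,0,-0.02],
    [0.2,0,0,0,0,0,-0.02],
    [0.2,0,0,0,0,0,0]
  ]
}}

```text
time_s: 21.05
ee_pos: [0.5418, 0.1724, 0.0466]
eef_rot: [3.14, 0.001, 2.417]
force: [4.9, 1.5, 4.6]
grip_width: 0.0352
grip_force: 20.0
```

```bash
python3 m.py
```

```text
t 21.1 yaw 2.4161 dial~ -0.741 Mz [0.03 0.03] mean M [ 0.175 -0.964  0.03 ] F [5.6 1.9 4.5] [0.5418 0.1724 0.0466] tau6 -0.0856 q6 -0.6017
```

Call:
{"op": "move_arm", "data": {
  "increments": [
    [0.2,-0.006,0.012,-0.006,0,0,-0.02],
    [0.2,0,0,0,0,0,-0.02],
    [0.2,0,0,0,0,0,0]
  ]
}}

```text
time_s: 21.4
ee_pos: [0.5418, 0.1724, 0.0466]
eef_rot: [-3.141, -0.0, 2.457]
force: [2.8, 0.1, 4.9]
grip_width: 0.0355
grip_force: 20.0
```

```bash
sed -i 's/range(2)/range(3)/;s/i<1/i<2/' m.py; python3 m.py
```

```text
t 21.5 yaw 2.4565 dial~ -0.781 Mz [0.034 0.062 0.061] mean M [ 0.02  -0.391  0.052] F [2.4 0.2 5.3] [0.5418 0.1724 0.0466] tau6 0.0061 q6 -0.642
```

Call:
{"op": "move_arm", "data": {
  "increments": [
    [0.2,0,0,0,0,0,-0.02],
    [0.2,0,0,0,0,0,-0.02],
    [0.2,0,0,0,0,0,0]
  ]
}}

```text
time_s: 21.8
ee_pos: [0.5419, 0.1724, 0.0465]
eef_rot: [-3.142, -0.0, 2.497]
force: [2.6, 1.0, 5.6]
grip_width: 0.0354
grip_force: 20.0
```

```bash
python3 m.py
```

```text
t 21.9 yaw 2.4959 dial~ -0.821 Mz [-0.022  0.05   0.028] mean M [ 0.027 -0.461  0.019] F [2.2 1.3 4.9] [0.5419 0.1725 0.0465] tau6 -0.001 q6 -0.6814
```

Call:
{"op": "move_arm", "data": {
  "increments": [
    [0.2,0,0,0,0,0,-0.02],
    [0.2,0,0,0,0,0,-0.02],
    [0.2,0,0,0,0,0,0]
  ]
}}

```text
time_s: 22.2
ee_pos: [0.5419, 0.1725, 0.0466]
eef_rot: [3.142, -0.0, 2.536]
force: [2.7, 1.6, 5.0]
grip_width: 0.0358
grip_force: 20.0
```

```bash
python3 m.py
```

```text
t 22.3 yaw 2.5349 dial~ -0.86 Mz [0.065 0.065 0.029] mean M [ 0.19  -0.496  0.053] F [2.4 1.7 4.8] [0.5419 0.1725 0.0466] tau6 -0.0399 q6 -0.7204
```

Call:
{"op": "move_arm", "data": {
  "increments": [
    [0.2,0,0,0,0,0,-0.02],
    [0.2,0,0,0,0,0,-0.02],
    [0.2,0,0,0,0,0,0]
  ]
}}

```text
time_s: 22.6
ee_pos: [0.542, 0.1725, 0.0466]
eef_rot: [3.141, 0.0, 2.576]
force: [2.5, 2.6, 4.6]
grip_width: 0.0353
grip_force: 20.0
```

```bash
python3 m.py
```

```text
t 22.7 yaw 2.5747 dial~ -0.9 Mz [-0.017  0.064  0.096] mean M [ 0.375 -0.573  0.048] F [2.4 3.  4.9] [0.542  0.1725 0.0466] tau6 -0.0352 q6 -0.7602
```

Call:
{"op": "move_arm", "data": {
  "increments": [
    [0.2,0,0.005,0,0,0,-0.02],
    [0.2,0,0,0,0,0,-0.02],
    [0.2,0,0,0,0,0,0]
  ]
}}

```text
time_s: 23.0
ee_pos: [0.542, 0.1726, 0.0466]
eef_rot: [-3.141, -0.0, 2.616]
force: [2.6, 2.3, 5.1]
grip_width: 0.0357
grip_force: 20.0
```

```bash
python3 m.py
```

```text
t 23.1 yaw 2.615 dial~ -0.94 Mz [-0.02   0.05   0.046] mean M [ 0.24  -0.405  0.025] F [1.8 1.9 5.3] [0.542  0.1726 0.0466] tau6 0.0048 q6 -0.8003
```

Call:
{"op": "move_arm", "data": {
  "increments": [
    [0.2,0,0,0,0,0,-0.02],
    [0.2,0,0,0,0,0,-0.02],
    [0.2,0,0,0,0,0,0]
  ]
}}

```text
time_s: 23.4
ee_pos: [0.542, 0.1726, 0.0466]
eef_rot: [-3.142, -0.0, 2.656]
force: [2.2, 2.2, 5.9]
grip_width: 0.0357
grip_force: 20.0
```

```bash
python3 m.py
```

```text
t 23.5 yaw 2.655 dial~ -0.98 Mz [0.055 0.046 0.037] mean M [ 0.333 -0.429  0.046] F [2.1 1.9 5.3] [0.542  0.1726 0.0466] tau6 0.004 q6 -0.8403
```

Call:
{"op": "move_arm", "data": {
  "increments": [
    [0.2,0,0.003,0,0,0,-0.02],
    [0.2,0,0,0,0,0,-0.02],
    [0.2,0,0,0,0,0,0]
  ]
}}

```text
time_s: 23.8
ee_pos: [0.5421, 0.1727, 0.0466]
eef_rot: [-3.141, -0.0, 2.696]
force: [0.3, 1.6, 5.6]
grip_width: 0.0356
grip_force: 20.0
```

```bash
python3 m.py
```

```text
t 23.9 yaw 2.695 dial~ -1.02 Mz [-0.002  0.054  0.059] mean M [ 0.215 -0.413  0.037] F [1.7 1.7 5.6] [0.542  0.1727 0.0465] tau6 0.0051 q6 -0.8801
```

Call:
{"op": "move_arm", "data": {
  "increments": [
    [0.2,0,0,0,0,0,-0.02],
    [0.2,0,0,0,0,0,-0.02],
    [0.2,0,0,0,0,0,0]
  ]
}}

```text
time_s: 24.2
ee_pos: [0.5421, 0.1727, 0.0466]
eef_rot: [-3.141, -0.0, 2.736]
force: [1.9, 2.8, 5.5]
grip_width: 0.0355
grip_force: 20.0
```

```bash
python3 m.py
```

```text
t 24.3 yaw 2.7351 dial~ -1.06 Mz [0.039 0.079 0.05 ] mean M [ 0.285 -0.419  0.056] F [1.9 2.3 5.4] [0.5421 0.1727 0.0466] tau6 0.0044 q6 -0.9201
```

Call:
{"op": "move_arm", "data": {
  "increments": [
    [0.2,0,0.003,0,0,0,-0.02],
    [0.2,0,0,0,0,0,-0.02],
    [0.2,0,0,0,0,0,0]
  ]
}}

```text
time_s: 24.6
ee_pos: [0.5421, 0.1728, 0.0466]
eef_rot: [-3.141, -0.0, 2.776]
force: [1.0, 1.9, 5.2]
grip_width: 0.0358
grip_force: 20.0
```

```bash
python3 m.py
```

```text
t 24.7 yaw 2.775 dial~ -1.1 Mz [0.044 0.045 0.021] mean M [ 0.151 -0.384  0.037] F [1.5 1.2 5.5] [0.5421 0.1728 0.0466] tau6 0.0056 q6 -0.9599
```

Call:
{"op": "move_arm", "data": {
  "increments": [
    [0.2,0,0,0,0,0,-0.02],
    [0.2,0,0,0,0,0,-0.02],
    [0.2,0,0,0,0,0,0]
  ]
}}

```text
time_s: 25.0
ee_pos: [0.5421, 0.1728, 0.0465]
eef_rot: [-3.141, -0.0, 2.816]
force: [0.7, 2.0, 6.0]
grip_width: 0.036
grip_force: 20.0
```

```bash
python3 m.py
```

```text
t 25.1 yaw 2.8151 dial~ -1.14 Mz [-0.004  0.02   0.032] mean M [ 0.233 -0.414  0.016] F [1.1 1.8 6. ] [0.5421 0.1729 0.0466] tau6 -0.0164 q6 -0.9999
```

Call:
{"op": "move_arm", "data": {
  "increments": [
    [0.2,0,0.003,0,0,0,-0.02],
    [0.2,0,0,0,0,0,-0.02],
    [0.2,0,0,0,0,0,0]
  ]
}}

```text
time_s: 25.4
ee_pos: [0.5421, 0.1729, 0.0465]
eef_rot: [-3.141, -0.0, 2.856]
force: [0.9, 0.6, 6.0]
grip_width: 0.0354
grip_force: 20.0
```

```bash
python3 m.py
```

```text
t 25.5 yaw 2.855 dial~ -1.18 Mz [-0.029 -0.059  0.027] mean M [ 0.132 -0.341 -0.02 ] F [1.  1.  6.1] [0.5421 0.1729 0.0466] tau6 -0.0297 q6 -1.0396
```

Call:
{"op": "move_arm", "data": {
  "increments": [
    [0.2,0,0,0,0,0,-0.02],
    [0.2,0,0,0,0,0,-0.02],
    [0.2,0,0,0,0,0,0]
  ]
}}

```text
time_s: 25.8
ee_pos: [0.5421, 0.1729, 0.0466]
eef_rot: [-3.141, -0.0, 2.896]
force: [1.2, 1.5, 5.8]
grip_width: 0.0356
grip_force: 20.0
```

```bash
python3 m.py
python3 - <<'E'
from h import *
c=ctrl.camera('side');g=cv2.GaussianBlur(cv2.cvtColor(c['color'],6),(0,0),.5)
A=np.arange(-1.6,-.1,.05);print(A.round(2))
for r in(.034,.037,.040):
    P=proj(c,[bx(PB,(r*np.cos(a),.105-r*np.sin(a),.073)) for a in A]).astype(np.float32)
    print(r,cv2.remap(g,P[None,:,0].copy(),P[None,:,1].copy(),1)[0])
E
```

```text
t 25.9 yaw 2.895 dial~ -1.22 Mz [ 0.006  0.017 -0.008] mean M [ 0.191 -0.367  0.005] F [1.3 1.7 5.5] [0.5422 0.173  0.0466] tau6 -0.0302 q6 -1.0796
[-1.6  -1.55 -1.5  -1.45 -1.4  -1.35 -1.3  -1.25 -1.2  -1.15 -1.1  -1.05
 -1.   -0.95 -0.9  -0.85 -0.8  -0.75 -0.7  -0.65 -0.6  -0.55 -0.5  -0.45
 -0.4  -0.35 -0.3  -0.25 -0.2  -0.15]
0.034 [ 60  59  59  60  68  87 112 133 144 133 113  92  76  72  74  77  82  88
  94  99 103 107 110 112 114 115 118 120 122 125]
0.037 [ 79  78  78  79  83  97 119 143 148 139 119 103  96  98 102 105 110 115
 117 119 121 122 121 121 121 122 122 122 123 124]
0.04 [ 89  90  90  89  91 101 120 141 145 137 117 111 111 116 120 119 121 122
 122 122 122 122 122 121 122 124 127 131 136 139]
```

Call:
{"op": "move_arm", "data": {
  "increments": [
    [0.2,0,0,0,0,0,-0.006],
    [0.2,0,0,0,0,0,-0.006]
  ]
}}

```text
time_s: 26.15
ee_pos: [0.5421, 0.173, 0.0465]
eef_rot: [-3.141, -0.0, 2.907]
force: [1.4, 1.8, 5.1]
grip_width: 0.0356
grip_force: 20.0
```

```bash
sed -i 's/range(3)/range(4)/;s/i<2/i<3/' m.py; python3 m.py
```

```text
t 26.3 yaw 2.907 dial~ -1.232 Mz [-0.12  -0.085 -0.014 -0.084] mean M [ 0.201 -0.401 -0.076] F [1.7 2.  5.3] [0.5421 0.173  0.0466] tau6 -0.0743 q6 -1.0916
```

Call:
{"op": "move_arm", "data": {
  "increments": [
    [0.2,0,0,0,0,0,-0.006],
    [0.2,0,0,0,0,0,-0.006]
  ]
}}

```text
time_s: 26.5
ee_pos: [0.5421, 0.173, 0.0465]
eef_rot: [-3.141, -0.0, 2.919]
force: [2.2, 1.6, 5.5]
grip_width: 0.0359
grip_force: 20.0
```

```bash
python3 m.py
```

```text
t 26.65 yaw 2.919 dial~ -1.244 Mz [-0.058 -0.051 -0.002 -0.057] mean M [ 0.239 -0.431 -0.042] F [1.6 1.8 5.6] [0.5421 0.173  0.0465] tau6 -0.0753 q6 -1.1036
```

Call:
{"op": "move_arm", "data": {
  "increments": [
    [0.2,0,0,0,0,0,-0.006],
    [0.2,0,0,0,0,0,-0.006]
  ]
}}

```text
time_s: 26.85
ee_pos: [0.5422, 0.173, 0.0466]
eef_rot: [-3.141, -0.0, 2.931]
force: [2.4, 1.9, 5.1]
grip_width: 0.0356
grip_force: 20.0
```

```bash
python3 m.py
```

```text
t 27.0 yaw 2.9309 dial~ -1.256 Mz [-0.098 -0.057 -0.083 -0.092] mean M [ 0.27  -0.427 -0.082] F [2.2 2.6 5.1] [0.5421 0.173  0.0465] tau6 -0.0883 q6 -1.1156
```

Call:
{"op": "move_arm", "data": {
  "increments": [
    [0.2,0,0,0,0,0,-0.006],
    [0.2,0,0,0,0,0,-0.006]
  ]
}}

```text
time_s: 27.2
ee_pos: [0.5421, 0.173, 0.0465]
eef_rot: [-3.142, -0.0, 2.943]
force: [1.7, 2.0, 5.7]
grip_width: 0.0354
grip_force: 20.0
```

```bash
python3 m.py
```

```text
t 27.35 yaw 2.9429 dial~ -1.268 Mz [-0.077 -0.069 -0.056 -0.077] mean M [ 0.3   -0.407 -0.07 ] F [1.5 2.  5.5] [0.5422 0.173  0.0466] tau6 -0.1209 q6 -1.1275
```

Call:
{"op": "move_arm", "data": {
  "increments": [
    [0.2,0,0,0,0,0,-0.005],
    [0.2,0,0,0,0,0,-0.005]
  ]
}}

```text
time_s: 27.55
ee_pos: [0.5421, 0.173, 0.0465]
eef_rot: [-3.141, -0.0, 2.953]
force: [1.6, 2.6, 5.0]
grip_width: 0.0356
grip_force: 20.0
```

```bash
python3 m.py
```

```text
t 27.7 yaw 2.9528 dial~ -1.278 Mz [-0.217 -0.218 -0.117 -0.164] mean M [ 0.295 -0.406 -0.179] F [2.  2.2 5. ] [0.5422 0.173  0.0466] tau6 -0.1472 q6 -1.1375
```

The torque has risen from the drag plateau to firm (the end at about -1.27 rad, drag begun at about -1.17). I'll ease off, release and lift, and measure the handle.

Call:
{"op": "move_arm", "data": {
  "increments": [
    [0.2,0,0,0,0,0,0.01],
    [0.35,0,0,0,0,0,0],
    [0.5,0,0,0,0,0,0],
    [0.6,0,0,0,0,0,0],
    [0.6,0,0,0,0,0,0],
    [0.6,0,0,0,0,0,0],
    [0.6,0,0,-0.4,0,0,0],
    [0.6,0,0,-0.6,0,0,0],
    [0.6,0,0,-0.6,0,0,0],
    [0.6,0,0,0,0,0,0]
  ]
}}

```text
time_s: 28.7
ee_pos: [0.5438, 0.1734, 0.1304]
eef_rot: [3.139, 0.005, 2.943]
force: [0.0, -0.4, -0.9]
grip_width: 0.0565
grip_force: 0.0
```

```bash
python3 - <<'E'
from h import *
o=st()
for n in('top','side'):
  c=ctrl.camera(n);g=cv2.cvtColor(cv2.imread(f'pics/{n}0.png'),6)
  best=[]
  for y in np.arange(-.03,.025,.002):
   for x in np.arange(-.01,.0101,.002):
    zs=(.107,.113,.119,.125) 
    v=[]
    for z in np.arange(.09,.1251,.005):
      for a in np.arange(0,6.28,.8):
        v.append(bx(PB,(x+.006*np.cos(a),y+.006*np.sin(a),z)))
    P=proj(c,v).astype(np.float32);m=cv2.remap(g,P[None,:,0].copy(),P[None,:,1].copy(),1).mean();best.append((m,x,y))
  best.sort();print(n,[(round(float(a),1),round(float(b),3),round(float(d),3)) for a,b,d in best[:4]])
c=ctrl.camera('side');g=cv2.cvtColor(c['color'],6)
A=np.arange(-1.6,-.8,.05)
P=proj(c,[bx(PB,(.037*np.cos(a),.105-.037*np.sin(a),.073)) for a in A]).astype(np.float32);print(A.round(2),cv2.remap(g,P[None,:,0].copy(),P[None,:,1].copy(),1)[0])
for ly in(-.004,-.006,-.008):
  t=bx(PB,(0,ly,0));print(ly,t,tool(np.array([t[0],t[1],o['ee_pos'][2]])-o['ee_pos'],np.pi/2+PB[2]))
E
```

```text
t 28.7 [0.5438 0.1734 0.1304] [3.1391 0.0054 2.9429] q [ 0.245  0.377  1.515 -0.     1.243 -1.127] F [ 0.02 -0.41 -0.86] M [ 0.018 -0.185  0.02 ] g 0.0565 0.0
top [(68.9, -0.002, -0.008), (71.7, -0.002, -0.01), (72.2, -0.004, -0.008), (72.5, 0.0, -0.008)]
side [(60.3, -0.002, -0.004), (61.0, -0.002, -0.006), (61.6, -0.002, -0.002), (62.4, 0.0, -0.008)]
[-1.6  -1.55 -1.5  -1.45 -1.4  -1.35 -1.3  -1.25 -1.2  -1.15 -1.1  -1.05
 -1.   -0.95 -0.9  -0.85] [ 78  77  77  79  85 104 126 143 133 116  97  93  97 100 105 107]
-0.004 [0.56518541 0.06599922 0.        ] [-2.18962733 -0.05914166 -0.        ]
-0.006 [0.56562811 0.06404884 0.        ] [-2.22962733 -0.05914166 -0.        ]
-0.008 [0.56607081 0.06209845 0.        ] [-2.26962733 -0.05914166 -0.        ]
```

Call:
{"op": "move_arm", "data": {
  "increments": [
    [0.6,0,0,0,0,0,0.143],
    [0.6,0,0,0,0,0,0.144],
    [0.6,0,0,0,0,0,0.143],
    [0.6,0,0,0,0,0,0.144],
    [0.6,0,0,0,0,0,0.143],
    [0.6,0,0,0,0,0,0.144],
    [0.6,0,0,0,0,0,0.144],
    [0.6,0,0,0,0,0,0.144],
    [0.6,-0.4,-0.02,0,0,0,0],
    [0.6,-0.6,-0.03,0,0,0,0],
    [0.6,-0.6,-0.03,0,0,0,0],
    [0.6,-0.65,-0.02,0,0,0,0],
    [0.6,0,0,0,0,0,0]
  ]
}}

```text
time_s: 30.15
ee_pos: [0.562, 0.0592, 0.125]
eef_rot: [-3.139, 0.0, 1.791]
force: [0.3, 0.4, 1.4]
grip_width: 0.0564
grip_force: 0.0
```

```bash
python3 -c "
from h import *
o=st();t=bx(PB,(-.001,-.0065,.061));print(t,tool(t-o['ee_pos'],o['eef_rot'][2]))"
```

```text
t 30.15 [0.562  0.0592 0.125 ] [-3.1392  0.      1.7906] q [ 0.04   0.376  1.531 -0.     1.238 -0.179] F [0.33 0.39 1.38] M [-0.038 -0.099 -0.009] g 0.0564 0.0
[0.56476359 0.06333989 0.061     ] [0.06798112 0.07133408 1.28085098]
```

Call:
{"op": "move_arm", "data": {
  "increments": [
    [0.6,0.06,0.06,0.2,0,0,0],
    [0.6,0,0,0.4,0,0,0],
    [0.6,0,0,0.3,0,0,0],
    [0.6,0,0,0.2,0,0,0],
    [0.6,0,0,0.12,0,0,0],
    [0.6,0,0,0.05,0,0,0],
    [0.6,0,0,0,0,0,0]
  ]
}}

```text
time_s: 30.85
ee_pos: [0.5645, 0.0661, 0.063]
eef_rot: [3.142, -0.0, 1.794]
force: [-0.0, -1.2, -0.6]
grip_width: 0.0564
grip_force: 0.0
```

Call:
{"op": "move_arm", "data": {
  "increments": [
    [0.4,0,0,0,0,0,0],
    [0.3,0,0,0,0,0,0],
    [0.2,0,0,0,0,0,0],
    [0.1,0,0,0,0,0,0],
    [0.05,0,0,0,0,0,0],
    [0.05,0,0,0,0,0,0],
    [0.05,0,0,0,0,0,0]
  ]
}}

```text
time_s: 31.55
ee_pos: [0.5639, 0.0657, 0.0631]
eef_rot: [-3.14, -0.0, 1.794]
force: [-4.2, -1.2, 3.6]
grip_width: 0.0154
grip_force: 20.0
```

```bash
python3 -c "
from h import *
o=st()"
```

```text
t 31.55 [0.5639 0.0657 0.0631] [-3.1401e+00 -1.0000e-04  1.7938e+00] q [ 0.052  0.449  1.582 -0.     1.112 -0.171] F [-4.21 -1.24  3.59] M [-0.191  0.85  -0.006] g 0.0154 20.000449419021606
```

Call:
{"op": "move_arm", "data": {
  "increments": [
    [0.05,0.04,0,0,0,0,0],
    [0.05,0.06,0,0,0,0,0],
    [0.05,0.06,0,0,0,0,0],
    [0.05,0.04,0,0,0,0,0],
    [0.05,0,0,0,0,0,0]
  ]
}}

```text
time_s: 32.05
ee_pos: [0.5618, 0.0755, 0.0631]
eef_rot: [-3.141, 0.0, 1.794]
force: [-5.2, 0.6, 4.0]
grip_width: 0.0159
grip_force: 20.0
```

It moves freely past the locked stop, so I'm drawing it fully back.

Call:
{"op": "move_arm", "data": {
  "increments": [
    [0.05,0.06,0,0,0,0,0],
    [0.05,0.08,0,0,0,0,0],
    [0.05,0.08,0,0,0,0,0],
    [0.05,0.06,0,0,0,0,0],
    [0.05,0.05,0,0,0,0,0],
    [0.05,0.03,0,0,0,0,0],
    [0.05,0.01,0,0,0,0,0],
    [0.05,0,0,0,0,0,0]
  ]
}}

```text
time_s: 32.85
ee_pos: [0.558, 0.0931, 0.0631]
eef_rot: [-3.141, 0.001, 1.794]
force: [-4.2, -4.6, 3.6]
grip_width: 0.0158
grip_force: 20.0
```

```bash
python3 -c "
from h import *
o=st();d=o['ee_pos']-[.5639,.0657,.0631];print(tool(d,1.794)*50,'mm')"
```

```text
t 32.85 [0.558  0.0931 0.0631] [-3.1410e+00  8.0000e-04  1.7938e+00] q [ 1.010e-01  4.450e-01  1.588e+00 -1.000e-03  1.109e+00 -1.210e-01] F [-4.2  -4.63  3.56] M [-1.027  0.652  0.007] g 0.0158 20.000694394111633
[ 2.80599656e+01  3.69380301e-01 -2.74429578e-02] mm
```

28.1 mm drawn, against the end stop. I'll release, lift straight up and check.

Call:
{"op": "move_arm", "data": {
  "increments": [
    [0.15,-0.004,0,0,0,0,0],
    [0.3,0,0,0,0,0,0],
    [0.45,0,0,0,0,0,0],
    [0.5,0,0,0,0,0,0],
    [0.5,0,0,0,0,0,0],
    [0.5,0,0,0,0,0,0],
    [0.5,0,0,-0.4,0,0,0],
    [0.5,0,0,-0.7,0,0,0],
    [0.5,0,0,-0.8,0,0,0],
    [0.5,0,0,-0.8,0,0,0],
    [0.5,0,0,0,0,0,0],
    [0.5,0,0,0,0,0,0]
  ]
}}

```text
time_s: 34.05
ee_pos: [0.5584, 0.0935, 0.1984]
eef_rot: [3.14, 0.0, 1.794]
force: [-0.3, 0.3, -0.1]
grip_width: 0.0466
grip_force: 0.0
```

```bash
python3 - <<'E'
from h import *
st();d=ctrl.camera('side');a=cv2.imread('pics/side0.png')
cv2.imwrite('pics/end.png',np.vstack([np.hstack([cv2.resize(x[140:260,260:360],(400,480),interpolation=2) for x in(a,d['color'])])]))
E
```

```text
t 34.05 [0.5584 0.0935 0.1984] [3.1403e+00 1.0000e-04 1.7938e+00] q [ 0.101  0.316  1.436  0.     1.388 -0.122] F [-0.25  0.29 -0.08] M [ 0.016 -0.053 -0.007] g 0.0466 0.0
```

View pics/end.png

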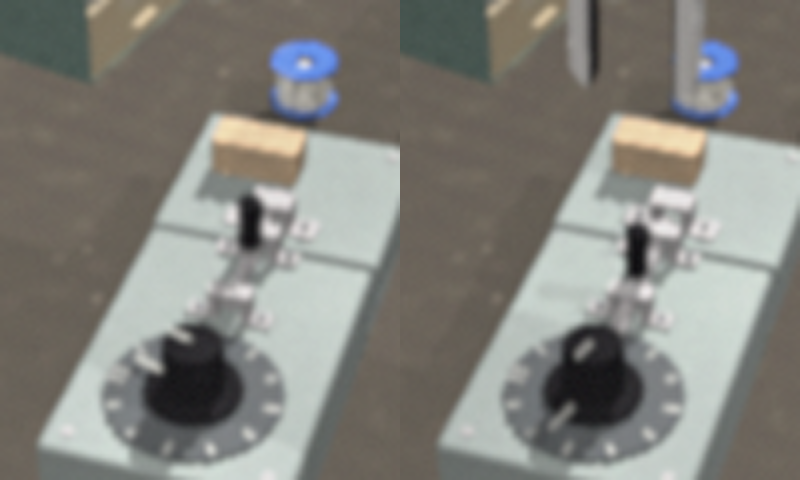

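The right half shows the bolt handle moved toward the dial, from (250,222) to (635,250), with the keeper clear. The pointer is at about (562,415), far left of the double mark; the offcut and spool are in place and the gripper is clear.

```bash
python3 -c "
from h import *
print(ctrl.hand_in())"
```

```text
the job is handed in; nothing more can be done
None
```

The job is handed in: by my measurements the dial went to about 1.04 rad (mark 2), then left through the catch until firm at about -1.27 rad, and the bolt was drawn back 28 mm, with the gripper clear, the offcut and spool seen in place, and no verdict returned.

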